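# Hang the receipt-roll basket and set the cap nut of the hook stand

## Robot

A 6-joint arm with a two-finger parallel gripper is mounted at the origin on the work surface. World frame = base frame: x ahead of the robot, y to its left, z up, the work surface at z = 0. Lengths are in m, angles in rad, forces in N, time in s.
With the tool pointing down it reaches from about 0.4 to 0.925 m from the base axis. Payload 3.4 kg.
Tool frame: the origin (TCP) lies at the very end of the fingers, on their centre line; the grasp point (between the pads) lies 19 mm behind it; z points along the fingers, y is the direction in which the jaws open and shut (so a half turn about z gives the same grasp; the last joint's range is limited). The gripper opens to 85 mm and grips with 20 to 120 N. Pads are 22 mm wide; open, the fingers measure 114 mm over their backs; the gripper's body (76 mm by 85 mm) begins 54 mm behind the grasp point. The pads swing forward as they close: fully open they stand 13 mm farther back than shut.
Start: joints at [1.242, 0.307, 1.506, -0, 1.328, -0.073], TCP at [0.145, 0.556, 0.231] pointing down, gripper open.
Joint ranges: [-3.12, 3.12], [-1.05, 2.28], [0.14, 2.33], [-1.42, 4.57], [0.1, 2.73], [-2.68, 2.68]. Speed limits (rad/s): [2.57, 2.57, 3.14, 3.14, 3.14, 3.14].

## Interface

Orientations are given as a rotation vector (axis times angle).
In Python, from rig import robot, vision gives the robot as it stands. Calls block until the motion is done:
- robot.move_ptp(position, orientation): joint-space move of the TCP to a pose.
- robot.move_l(position, rot=None, feed=0.15, f_stop=None): straight line of the TCP; rot=None keeps the orientation; feed is the mean speed in m/s. With f_stop (N) it stops when the force on the tool has changed by that much, and returns True; else False.
- robot.move_j(angles): joint-space move.
- robot.gripper_to(opening, effort=None): finger opening in m; effort is the grip in N (None keeps the last); returns when the fingers have stopped.
- robot.dwell(seconds).
- robot.solve_ik(position, orientation): joint angles nearest the present ones, or None.
- robot.read_state(): the state.
- vision.read_camera(name): name is "scene" or "side" or "wrist"; returns the picture (480x640x3 uint8, blue, green, red); there is no depth.
- vision.get_calibration(name): a dict with "vfov" (degrees; the focal length in pixels is half the picture's height over the tangent of half this angle, whatever the lens; pixels are square), "cx", "cy" (the principal point, pixels), "view" (4x4, takes a point from world to camera coordinates). Camera axes: x right, y down, z forward; pixel columns grow to the right and rows downward; lengths in m; the calibration is good to about 2 mm. A picture is of the moment at which its call begins: read the wrist's pose just before it. get_calibration takes no time and is no camera call; for the wrist camera it gives the pose at the moment of the call.
A pose or a line that the arm cannot do raises robot.Unreachable and nothing moves.
- robot.finish_job(): hands the job in, once; it reports no verdict.
Trained networks look in the newest picture that a camera, given by its name, has taken for a name from the list of things; names that differ only in an ending like _2 or _b are one class to them, and where a whole thing is asked for, a point or a joint stands for the part that bears it (a point fixed in the world has none). Each returns a list of dicts, best first, with "p" (0 to 1); they miss things now and then, are a little off and sometimes report something else, mostly with a low value. They report only what shows in the picture. A call takes as long as a camera call. They do not tell look-alikes from the thing itself.
- vision.spot_in(camera, name): "rect" ([left, top, right, bottom] in pixels, round what is visible of it).
- vision.mark_of(camera, name): "point" ([column, row] in pixels: a listed point, or the origin of a listed thing).
The state is a dict: "time": time; "joint_pos": joint angles; "joint_vel": joint speeds; "tau": joint torques, N m; "position": TCP position; "tcp_rot": TCP orientation; "contact_force": force on the tool from outside, world axes, zero at the start; "wrist_torque": the same for the moment, N m; "gripper_width": finger opening in m.
Only numpy, scipy, OpenCV 4.12 (cv2) and the standard library are available. Lean on these libraries where they do the work, as an engineer would, in place of code of your own. Each camera call takes 0.05 s, during which the arm holds its last target.

## Task

Hang the basket of spare receipt rolls by its handle on the hook of the steel stand and let go of it. Then screw the knurled cap on top of the stand's post down (clockwise from above) until it bottoms out, and back it off a quarter turn so that it does not bind. Finish still gripping the cap in that position: do not let go of it, and leave the other things on the counter where they are.

Things in the scene. Friction and masses are not known exactly. Their poses are not given: they have to be found in the camera images.
- basket: Loose dark steel basket, 80 (its x) x 146 (its y) x 45 mm high, 0.22 to 0.36 kg, two white receipt rolls fixed in it (tops 60 mm up). Origin: centre of its underside, z up. Over it stands a rigid handle: uprights at y = +-70 mm (6 mm along y, 10 along x) carry a level bar. Same either way round. Pinch the bar across, from above, some 45 mm off its middle: the middle is for the hook.
- handle_mid (a point): Middle of the basket's handle bar, axes as the basket's. The bar is straight along y (-73 to +73 mm), 10 mm wide (x), 12 mm tall; its underside is 144 mm and its top 156 mm above the basket's underside, this point 150 mm. Below the bar is an open window 134 mm wide, 84 mm high above the rolls, through which the hook goes along x.
- stand: Fixed steel stand. Origin: centre of the underside of its round foot (radius 85, 14 mm high), z up the post (radius 11 mm). A hook of flat bar (20 mm wide, 6 thick) points along its own -x: from the post 235 mm up it slopes down to a level stretch at x = -85 to -125 mm (top 209 mm up), then turns up to its tip at x = -140 mm, 236 mm up. A collar (radius 17 mm, top 252 mm up) is under the cap.
- hook_seat (a point): On top of the hook's level stretch, where the handle bar should rest: 107 mm from the post's axis along the stand's -x, 209 mm above the counter; axes as the stand's (the hook points along -x).
- cap_mid (a point): On the axis of the knurled aluminium cap on top of the post: round, 43 mm in diameter, 32 mm tall, axis vertical, with a raised dark index bar on top (along this point's x). The point is 18 mm above the cap's underside, 14 mm below its top; 270 mm above the counter when bottomed out. It turns with the cap.
- cap (a joint): Turn of the cap on its thread (rad): 0 = bottomed out (hard stop), growing counter-clockwise from above as it unscrews. It starts on its thread, 1.8 to 3.0 rad above bottom; by 6.3 it stops, it does not come off. It rises 1.6 mm per rad (10 mm a turn), takes about 0.12 N m to turn and stays where left.
- flask: Loose steel vacuum flask, 66 mm in diameter, 190 mm tall; leave it alone. Origin: centre of its underside.
- stamp: Loose black hand stamp, 48 mm in diameter, 73 mm tall; leave it alone. Origin: centre of its underside.
- inkpad: Loose ink pad, 75 (x) x 110 (y) x 18 mm; leave it alone. Origin: centre of its underside.
- mouse: Loose computer mouse, 100 (x) x 58 (y) x 32 mm; leave it alone. Origin: centre of its underside.
- card_reader: Loose card reader, 140 (x) x 90 (y) x 44 mm; leave it alone. Origin: centre of its underside.
Things that resemble listed ones, but are neither listed nor needed, are in the scene too. What is shaped like the basket but red is not meant.

How it is judged:
By the outcome, as a careful person would: the job done as asked, in the order asked, and still so for the second after the job is handed in, while the arm keeps its last pose, push and grip.
It also fails if it takes over 64 s, if anything falls off the work surface, if the arm or the gripper's body presses on something with over 40 N, if the wrist force passes 120 N, or if a joint passes its speed limit or range.

## Working session

There is one attempt and no reset: what is moved stays moved. The work goes in short steps, each a Python script; the robot and the scene stay as the last script left them, time stands still between calls to the robot, and variables do not carry over. Pictures are saved under pics/ and viewed, and the job is handed in when it is done.

```bash
ls; mkdir -p pics; python3 - <<'E'
from rig import robot, vision
import cv2
for n in ["scene","side","wrist"]:
    im=vision.read_camera(n); cv2.imwrite(f"pics/{n}0.png",im)
    c=vision.get_calibration(n); print(n,c)
    for o in ["basket","handle_mid","stand","hook_seat","cap_mid","flask"]:
        try: print(o,[(d['p'],[round(x) for x in d['rect']]) for d in vision.spot_in(n,o)][:3])
        except Exception as e: print(o,'spot',e)
        try: print(o,[(d['p'],[round(x,1) for x in d['point']]) for d in vision.mark_of(n,o)][:3])
        except Exception as e: print(o,'mark',e)
s=robot.read_state();print(s)
E
```

```text
pics
scene {'vfov': 57.76490503747356, 'cx': 331.3458380369339, 'cy': 237.05755183951993, 'view': array([[ 0.82361101,  0.56683582, -0.01902781, -0.42956329],
       [ 0.29194857, -0.45248626, -0.84262816, -0.00660234],
       [-0.48624165,  0.68844269, -0.53815957,  1.27346601],
       [ 0.        ,  0.        ,  0.        ,  1.        ]])}
basket [(0.67, [184, 273, 256, 388]), (0.6, [287, 188, 322, 266])]
basket [(0.96, [221.9, 353.9]), (0.62, [302.4, 247.6])]
handle_mid [(0.72, [288, 186, 324, 263]), (0.64, [185, 274, 254, 389])]
handle_mid [(0.97, [209.8, 297.5]), (0.89, [299.4, 199.7])]
stand [(0.61, [348, 204, 442, 354])]
stand [(0.74, [403.5, 324.4]), (0.73, [382.8, 237.4])]
hook_seat [(0.92, [347, 202, 439, 351])]
hook_seat [(0.78, [362.5, 227.8])]
cap_mid [(0.59, [398, 201, 424, 228])]
cap_mid [(0.91, [409.5, 214.1])]
flask [(0.77, [373, 178, 402, 246])]
flask [(0.98, [384.3, 239.6])]
side {'vfov': 53.83379186851498, 'cx': 316.6860978971078, 'cy': 231.34202194816933, 'view': array([[ 0.71602433, -0.69777309, -0.02053952, -0.39397931],
       [-0.3605659 , -0.34448236, -0.866
[... 1241 characters left out ...]
ap_mid []
flask []
flask []
{'time': 1.95, 'joint_pos': array([ 1.24248952e+00,  3.06791109e-01,  1.50638696e+00,  1.19043433e-05,
        1.32837171e+00, -7.35274251e-02]), 'joint_vel': array([ 0.00236376,  0.00120449,  0.00018314,  0.00023987,  0.00092294,
       -0.00042145]), 'tau': array([-1.39180651e-03, -4.57474530e+01, -2.52322447e+01, -1.21001299e-04,
        9.97094721e-04,  1.86904708e-05]), 'position': array([0.1449607 , 0.55645139, 0.23131493]), 'tcp_rot': array([-3.99129058e-01, -3.11613270e+00, -6.96102097e-05]), 'contact_force': array([ 0.5440386 , -0.44550098, -0.03042199]), 'wrist_torque': array([-0.01456734,  0.04736692,  0.00829588]), 'gripper_width': 0.08560985272827482}
```

View pics/scene0.png

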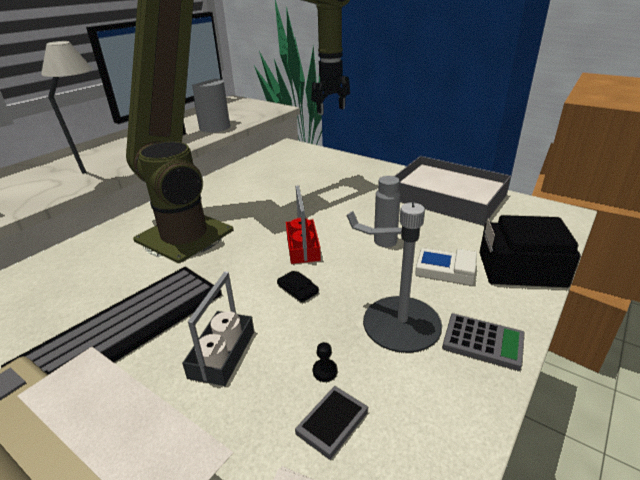

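View pics/side0.png

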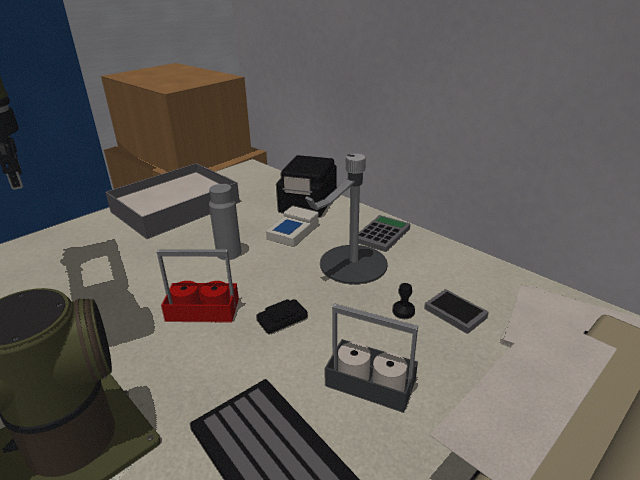

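The scene shows the dark basket with white rolls at scene (220,340) / side (370,365). Its red look-alike is at scene (304,240) / side (200,295). There is a single stand, with its cap at scene (411,214) / side (355,162). The description picks the dark basket with white rolls. I'll triangulate and take close crops.

```bash
cat > h.py <<'E'
import numpy as np, cv2
from rig import robot, vision
def K(c):
    f=240/np.tan(np.radians(c['vfov'])/2)
    return np.array([[f,0,c['cx']],[0,f,c['cy']],[0,0,1]])
CS={n:vision.get_calibration(n) for n in("scene","side")}
def proj(c,X):
    X=np.atleast_2d(X); p=(c['view'][:3,:3]@X.T).T+c['view'][:3,3]
    q=(K(c)@p.T).T; return q[:,:2]/q[:,2:]
def tri(obs): # [(calib,(u,v))]
    A=[]
    for c,(u,v) in obs:
        P=K(c)@c['view'][:3]; A+=[u*P[2]-P[0],v*P[2]-P[1]]
    A=np.array(A); A/=np.linalg.norm(A[:,:3],axis=1)[:,None]
    X=np.linalg.lstsq(A[:,:3],-A[:,3],rcond=None)[0]
    return X,[np.round(proj(c,X)[0]-uv,1) for c,uv in obs]
def ray(c,uv,z):
    R=c['view'][:3,:3];o=-R.T@c['view'][:3,3]
    d=R.T@np.linalg.solve(K(c),[uv[0],uv[1],1]); return o+d*(z-o[2])/d[2]
E
python3 - <<'E'
from h import *
a,b=CS['scene'],CS['side']
for n,p,q in [("basket",(221.9,353.9),(367.4,382.3)),("handle",(209.8,297.5),(370.4,320.2)),("stand",(403.5,324.4),(353.7,264)),
 ("seat",(362.5,227.8),(319.7,203.2)),("cap",(409.5,214.1),(352.4,161.3)),("flask",(384.3,239.6),(228.2,251.1)),("redh",(299.4,199.7),(193.7,253.2)),("bartop1",(228,275),(335,308)),("bartop2",(194,320),(416,326))]:
    X,e=tri([(a,p),(b,q)]); print(n,X.round(4),e)
for n in("scene","side"):
    im=cv2.imread(f"pics/{n}0.png")
    for k,(u,v) in {"scene":{"b":(220,325),"s":(400,260)},"side":{"b":(370,355),"s":(345,215)}}[n].items():
        w,h=80,75
        cv2.imwrite(f"pics/{n}_{k}.png",cv2.resize(im[v-h:v+h,u-w:u+w],None,fx=5,fy=5,interpolation=cv2.INTER_CUBIC)[:600,:800])
    for o in["stamp","mouse","inkpad","card_reader"]:
        vision.read_camera(n)
        r=vision.mark_of(n,o);print(n,o,[(d['p'],np.round(d['point']),ray(CS[n],d['point'],0).round(3)) for d in r[:2]])
E
```

```text
basket [ 0.4289 -0.258  -0.0019] [array([ 0.5, -0.8]), array([0.6, 0.8])]
handle [ 0.4279 -0.2577  0.1457] [array([ 0.1, -0.2]), array([0.1, 0.2])]
stand [ 0.6991  0.0191 -0.0018] [array([-0. ,  0.1]), array([-0. , -0.1])]
seat [0.5883 0.0231 0.2071] [array([ 0.1, -0.4]), array([0.2, 0.4])]
cap [0.6902 0.0204 0.2734] [array([ 0.4, -1.2]), array([0.4, 1. ])]
flask [0.5056 0.2862 0.0064] [array([ 0.1, -0.4]), array([0.2, 0.4])]
redh [0.3322 0.1342 0.149 ] [array([-0.1,  0.3]), array([-0.2, -0.3])]
bartop1 [ 0.409  -0.1935  0.1475] [array([-0.2,  0.5]), array([-0.3, -0.5])]
bartop2 [ 0.4608 -0.3227  0.1548] [array([-0.6,  1. ]), array([-0.8, -0.9])]
scene stamp [(0.55, array([323., 371.]), array([ 0.628, -0.183,  0.   ]))]
scene mouse [(0.85, array([299., 290.]), array([ 0.437, -0.015,  0.   ]))]
scene inkpad [(0.68, array([223., 354.]), array([ 0.433, -0.26 ,  0.   ])), (0.63, array([330., 426.]), array([ 0.705, -0.272,  0.   ]))]
scene card_reader [(0.85, array([442., 268.]), array([0.691, 0.254, 0.   ]))]
side stamp [(0.87, array([404., 314.]), array([ 0.628, -0.191,  0.   ])), (0.21, array([368., 381.]), array([ 0.432, -0.256,  0.   ]))]
side mouse [(0.63, array([279., 314.]), array([0.439, 0.003, 0.   ]))]
side inkpad [(0.56, array([456., 313.]), array([ 0.708, -0.267,  0.   ]))]
side card_reader [(0.96, array([293., 233.]), array([0.695, 0.246, 0.   ])), (0.66, array([366., 383.]), array([ 0.425, -0.257,  0.   ]))]
```

View pics/scene_s.png

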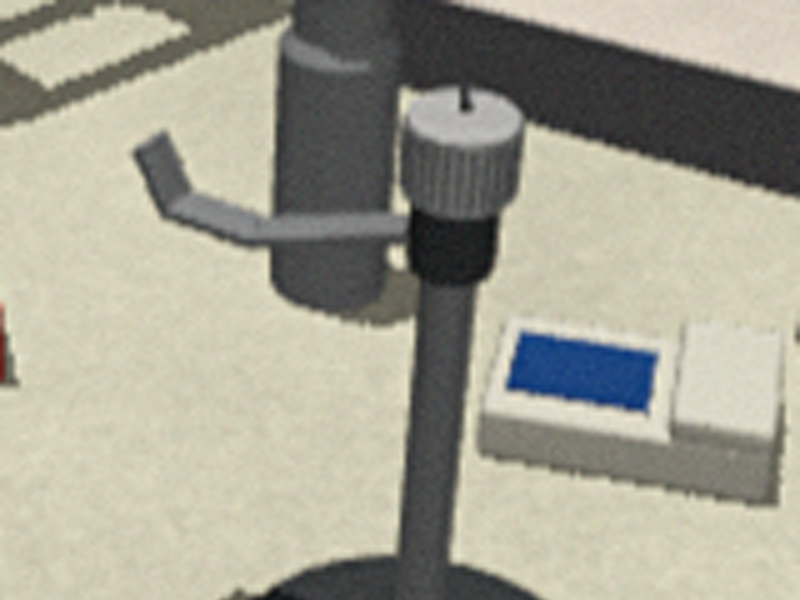

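View pics/side_b.png

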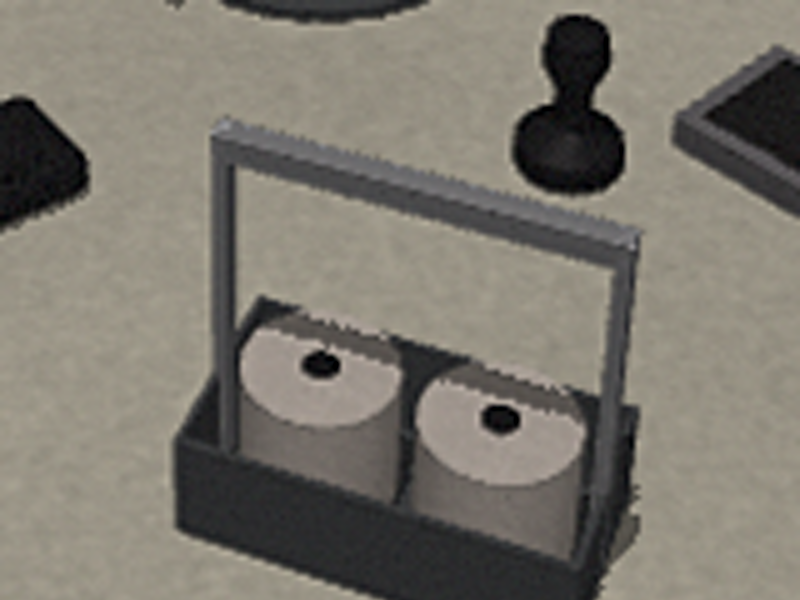

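View pics/side_s.png

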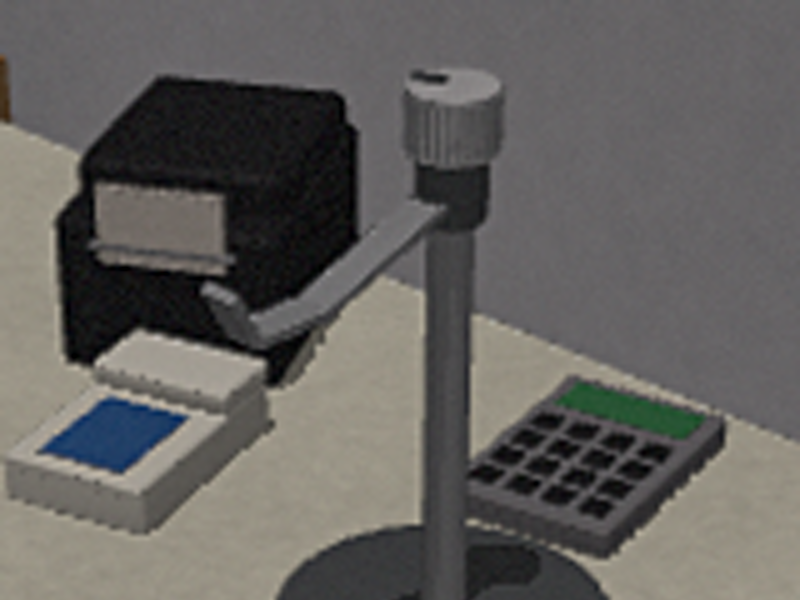

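The crops confirm my choice: dark basket, white rolls, bar running from crop (225,130) to (635,245). The cap has an index mark and the hook points towards the robot. Next I'll rise and get a wrist view over the basket, passing the stand on the way.

```bash
cat >> h.py <<'E'
from scipy.spatial.transform import Rotation as Rn
def down(th):
    y=np.array([np.cos(th),np.sin(th),0]);z=np.array([0,0,-1.]);x=np.cross(y,z)
    return Rn.from_matrix(np.c_[x,y,z]).as_rotvec()
def snap(n,fn):
    c=vision.get_calibration(n); im=vision.read_camera(n); cv2.imwrite(f"pics/{fn}.png",im); return c,im
def st(): 
    s=robot.read_state(); print("t%.2f"%s['time'],s['position'].round(4),"j",s['joint_pos'].round(3),"F",s['contact_force'].round(1),"T",s['wrist_torque'].round(2),"w",round(s['gripper_width'],4)); return s
E
python3 - <<'E'
from h import *
c=vision.get_calibration("wrist");R=c['view'][:3,:3];s=st()
o=-R.T@c['view'][:3,3]; print("cam rel tcp",(Rn.from_rotvec(s['tcp_rot']).inv().apply(o-s['position'])).round(3), "axis in tool",Rn.from_rotvec(s['tcp_rot']).inv().apply(R[2]).round(3))
p=s['position'].copy();p[2]=.42; robot.move_l(p,feed=.3)
robot.move_ptp([0.40,-0.10,0.45],down(0.1)); st()
c,im=snap("wrist","w1")
for o in ["handle_mid","basket","hook_seat","cap_mid","stand"]:
    print(o,[(d['p'],np.round(d['point'],1)) for d in vision.mark_of("wrist",o)][:2])
np.save("c1.npy",c,allow_pickle=True)
st()
E
```

```text
t2.75 [0.1449 0.5564 0.2313] j [ 1.243  0.307  1.506 -0.     1.328 -0.074] F [-0.4  0.4 -0.2] T [-0.04  0.02  0.03] w 0.0852
cam rel tcp [ 0.07   0.    -0.143] axis in tool [-0.275  0.001  0.961]
t6.03 [ 0.4002 -0.0995  0.4499] j [-0.346 -0.031  1.386  0.     1.787 -0.447] F [-0.5  0.2  0.3] T [ 0.   -0.01  0.02] w 0.0856
handle_mid [(0.81, array([326.4, 308.5]))]
basket [(0.69, array([285.5,   2. ]))]
hook_seat [(0.72, array([519.3,  95.7]))]
cap_mid []
stand [(0.75, array([510.7, 115.8]))]
t6.33 [ 0.4001 -0.0997  0.45  ] j [-0.347 -0.031  1.386  0.     1.787 -0.448] F [-0.5  0.5  0.4] T [-0.01  0.03 -0.01] w 0.0855
```

View pics/w1.png

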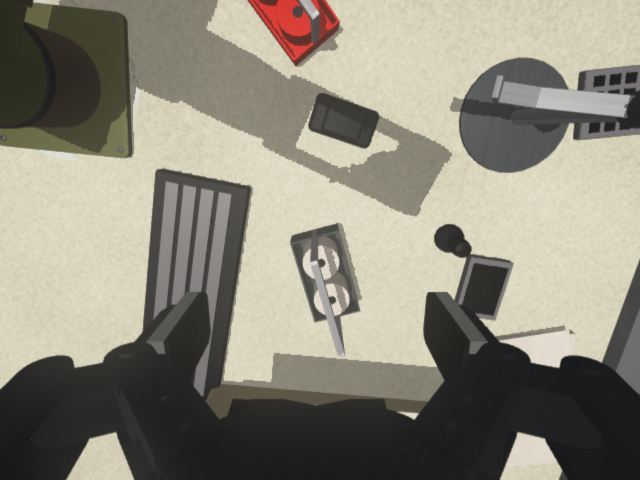

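The wrist view shows the basket bar from about (316,232) to (341,354), the hook from (497,88) to (635,105), and the stand foot around (515,115). I'll fuse the three views.

```bash
python3 - <<'E'
from h import *
from scipy.optimize import least_squares
c=np.load("c1.npy",allow_pickle=True).item()
a,b=CS['scene'],CS['side']
# crop zooms
im=cv2.imread("pics/w1.png")
A=cv2.resize(im[215:365,270:370],None,fx=4,fy=4,interpolation=cv2.INTER_CUBIC)
B=cv2.resize(im[50:180,450:640],None,fx=4,fy=4,interpolation=cv2.INTER_CUBIC)
cv2.imwrite("pics/w1a.png",A);cv2.imwrite("pics/w1b.png",B[:, :800])
print(tri([(a,(209.8,297.5)),(b,(370.4,320.2)),(c,(326.4,308.5))]))
print(tri([(a,(362.5,227.8)),(b,(319.7,203.2)),(c,(519.3,95.7))]))
print(tri([(a,(403.5,324.4)),(b,(353.7,264)),(c,(510.7,115.8))]))
for uv in[(316,232),(341,354)]:print(ray(c,uv,.156).round(4))
E
```

```text
(array([ 0.42898841, -0.25897161,  0.14700708]), [array([-0.1, -0.1]), array([ 1.2, -0.4]), array([-0.9, -1.2])])
(array([0.58943009, 0.02344793, 0.20747123]), [array([ 0.7, -0.5]), array([ 0.4, -0. ]), array([-2.2,  0.1])])
(array([ 0.69796705,  0.02134177, -0.0040151 ]), [array([-0.1, -0. ]), array([-1. ,  0.5]), array([1.9, 1.3])])
[ 0.4051 -0.1519  0.156 ]
[ 0.4573 -0.3232  0.156 ]
```

View pics/w1a.png

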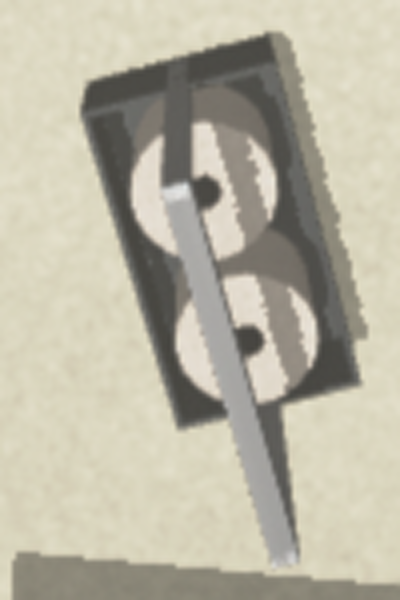

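View pics/w1b.png

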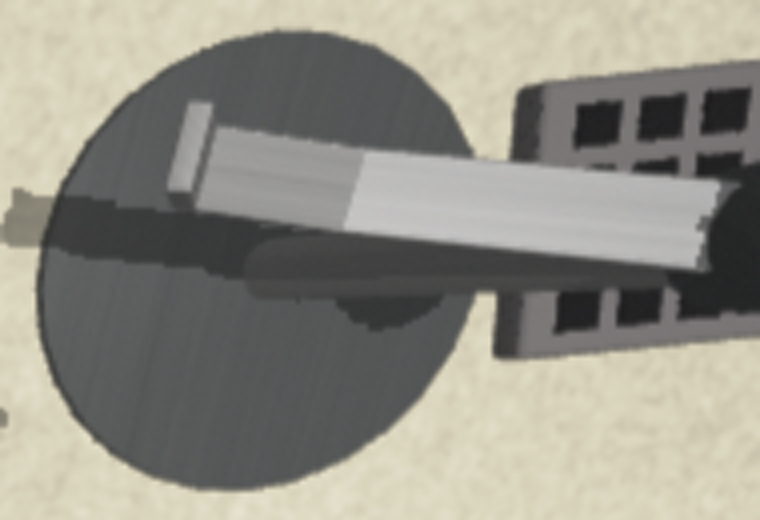

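View pics/scene_b.png

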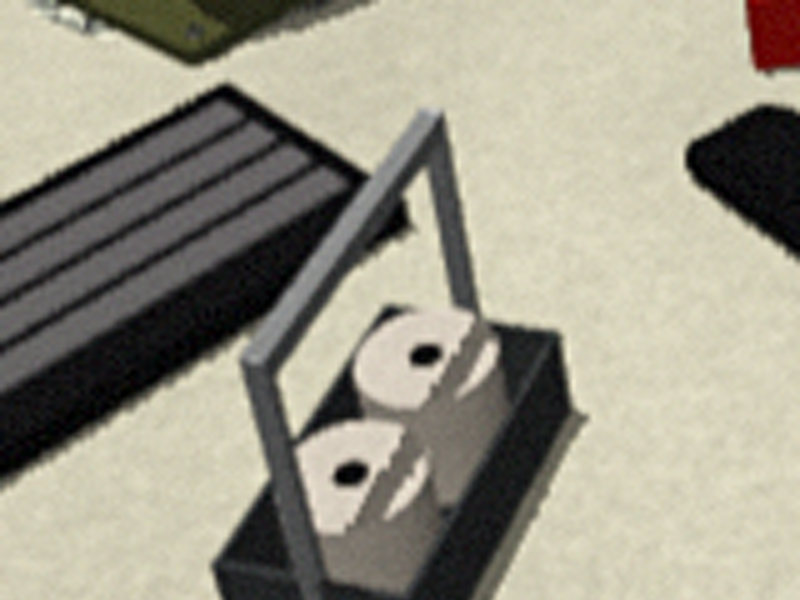

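```bash
python3 - <<'E'
from h import *
from scipy.optimize import least_squares
c=np.load("c1.npy",allow_pickle=True).item()
a,b=CS['scene'],CS['side']
def P(p,L):
    x,y,t=p; cs,sn=np.cos(t),np.sin(t)
    return np.array([[x+cs*l[0]-sn*l[1],y+sn*l[0]+cs*l[1],l[2]] for l in L])
def fit(views,p0):
    f=lambda p:np.concatenate([(proj(cc,P(p,L))-np.array(uv)).ravel() for cc,L,uv in views])
    r=least_squares(f,p0,loss='soft_l1',f_scale=1.);
    for cc,L,uv in views: print(np.round(proj(cc,P(r.x,L))-np.array(uv),1).tolist())
    print(r.x.round(4)); return r.x
E_=[(0,.073,.156),(0,-.073,.156)]
H=[(0,0,.150)]
fit([(a,E_+H,[(226.4,272.6),(191.6,321.2),(209.8,297.5)]),(b,E_+H,[(335,305),(417,327.6),(370.4,320.2)]),(c,E_,[(314,262.5),(341,353.7)])],[.43,-.26,.38])
# stand
S=[(-.140,0,.236),(-.107,0,.209),(0,0,.002)]
top=(0,0,.29)
fit([(a,[(-.107,0,.209),(0,0,0),(0,0,.274)],[(362.5,227.8),(403.5,324.4),(409.5,214.1)]),
 (b,[(-.107,0,.209),(0,0,0),(0,0,.274)],[(319.7,203.2),(353.7,264),(352.4,161.3)]),
 (c,[(-.125,0,.209),(-.085,0,.209),(-.017,0,.235)],[(501.75,92),(538.75,97.5),(627,106)])],[.695,.02,0])
E
```

```text
[[0.1, -1.5], [-2.0, 0.6], [0.2, -0.4]]
[[-2.3, -1.0], [0.2, -0.6], [2.9, -2.3]]
[[-0.6, -0.5], [0.1, 3.5]]
[ 0.4319 -0.2602  0.3665]
[[1.0, -1.3], [-0.8, -1.4], [3.5, -0.6]]
[[0.1, -0.8], [-1.1, -0.4], [2.3, -0.0]]
[[-1.0, -0.0], [0.9, 0.4], [-0.6, 0.3]]
[ 0.6965  0.0204 -0.0376]
```

```bash
python3 - <<'E'
from h import *
t=.3665; yd=np.array([-np.sin(t),np.cos(t)]); m=np.array([.4305,-.2597]); g=m-.045*yd
robot.move_ptp([g[0],g[1],.215],down(t)); robot.gripper_to(.05); st()
c,im=snap("wrist","w2"); np.save("c2.npy",c,allow_pickle=True)
print([(d['p'],np.round(d['point'],1)) for d in vision.mark_of("wrist","handle_mid")])
# project predicted bar centreline
for l in(.073,0,-.045,-.073): print(l,proj(c,[*(m+l*yd),.156]).round(1))
E
```

```text
t7.96 [ 0.4469 -0.3015  0.2155] j [-0.672  0.269  1.605  0.     1.266 -1.039] F [-0.6 -0.5 -0.1] T [-0.06  0.03 -0.04] w 0.0501
[(0.8, array([319. , 166.2]))]
0.073 [[316.1  30.9]]
0 [[316. 177.]]
-0.045 [[316.  253.5]]
-0.073 [[315.9 296.7]]
```

View pics/w2.png

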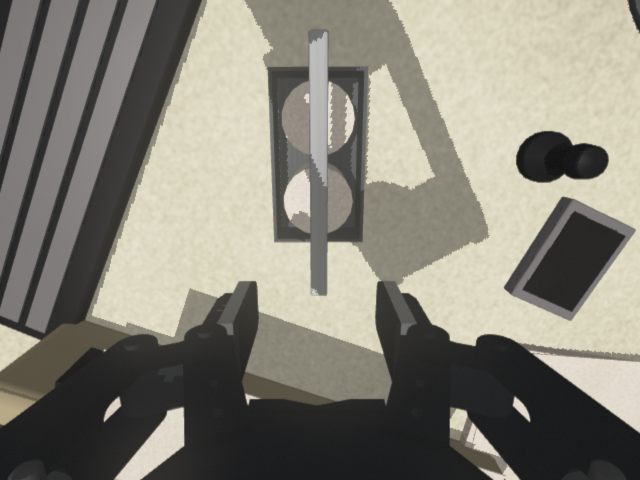

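The wrist view shows the bar at columns ~318, rows 30–294; the prediction was 316, so it is about 1 mm off. Grasping and lifting now.

```bash
python3 - <<'E'
from h import *
t=.3665; yd=np.array([-np.sin(t),np.cos(t)]); xd=np.array([np.cos(t),np.sin(t)]); m=np.array([.4305,-.2597])+.001*xd; g=m-.045*yd
print(robot.move_l([g[0],g[1],.131],feed=.15,f_stop=15)); st()
robot.gripper_to(0.0,100); st()
robot.move_l([g[0],g[1],.255],feed=.15); st()
snap("side","s3"); snap("scene","c3")
E
```

```text
False
t8.77 [ 0.448  -0.3017  0.1314] j [-0.671  0.356  1.716 -0.     1.07  -1.037] F [-0.  -0.1  0.7] T [-0.03 -0.01  0.01] w 0.0503
t9.22 [ 0.4483 -0.3019  0.1322] j [-0.671  0.354  1.715  0.     1.07  -1.037] F [-0.2  0.3  6.8] T [0.09 0.08 0.06] w 0.008
t10.19 [ 0.4467 -0.3008  0.2537] j [-0.671  0.24   1.544 -0.     1.359 -1.037] F [ 0.   0.3 -2.4] T [-0.14 -0.    0.02] w 0.008
```

View pics/s3.png

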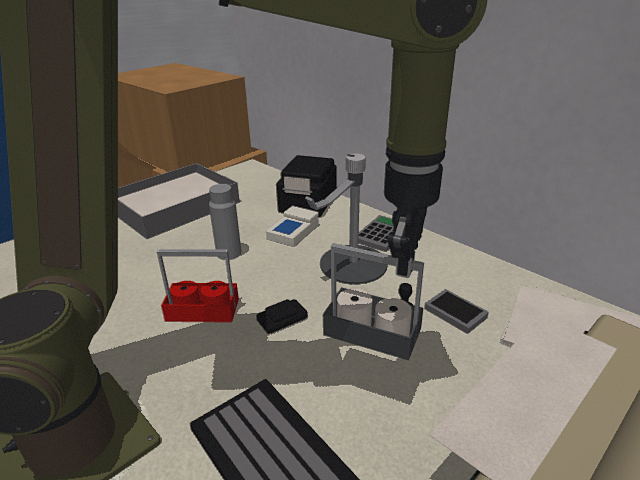

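The basket is lifted and level (bar at side (333,246)–(422,265)). Next is the move to in front of the hook tip.

```bash
python3 - <<'E'
from h import *
t=-.0376; S=np.array([.6965,.0204]); xd=np.array([np.cos(t),np.sin(t)]); yd=np.array([-np.sin(t),np.cos(t)])
m=S-.205*xd; g=m-.045*yd
robot.move_l([g[0],g[1],.250],rot=down(t),feed=.2); st()
snap("side","s4"); snap("scene","c4");c,_=snap("wrist","w4");np.save("c4.npy",c,allow_pickle=True)
E
python3 -c "
import cv2,numpy as np
a=cv2.imread('pics/s4.png')[130:380,200:450];b=cv2.imread('pics/c4.png')[130:380,230:480]
cv2.imwrite('pics/x4.png',cv2.resize(np.hstack([a,b]),(800,400),interpolation=2))"
```

```text
t11.88 [ 0.4898 -0.0174  0.25  ] j [-0.121  0.173  1.645 -0.     1.324 -0.083] F [-0.2 -0.6 -3.2] T [-0.12 -0.01  0.02] w 0.0077
```

View pics/x4.png

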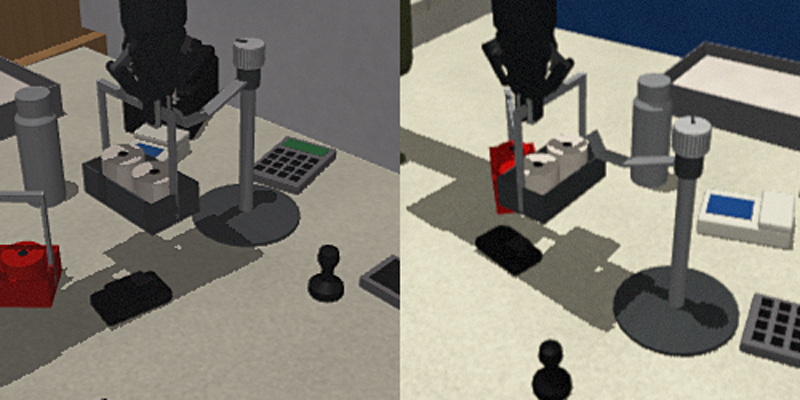

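View pics/w4.png

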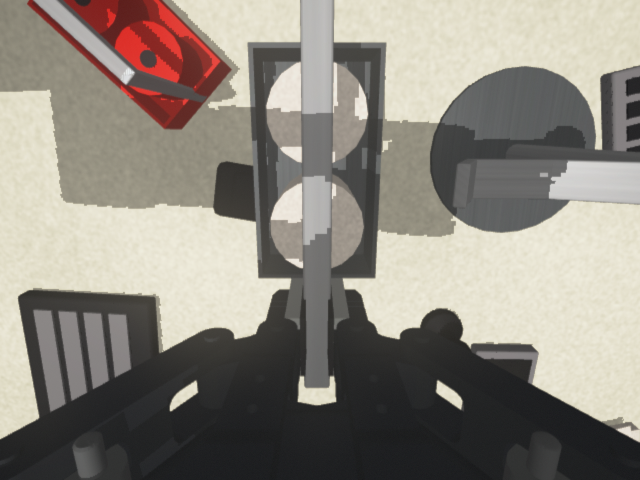

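The wrist view shows the bar vertical at column ~317, and the hook tip at ~(465,184) with the level/slope seam at ~(553,180). I'll compare these with the model.

```bash
python3 - <<'E'
from h import *
c=np.load("c4.npy",allow_pickle=True).item()
t=-.0376; S=np.array([.6965,.0204]); xd=np.array([np.cos(t),np.sin(t)]); yd=np.array([-np.sin(t),np.cos(t)])
im=cv2.imread("pics/w4.png")
for x,z in((-.14,.236),(-.125,.209),(-.107,.209),(-.085,.209),(-.05,.221)):
  q=[]
  for y in(-.01,.01):
    u=proj(c,[*(S+x*xd+y*yd),z])[0]; q.append(u.round(1)); cv2.circle(im,tuple(int(v) for v in np.round(u)),1,(0,0,255),-1)
  print(x,*q)
m=S-.205*xd
for l in(.07,0):
    u=proj(c,[*(m+l*yd),.274])[0]; print('bar top mid',l,u); cv2.circle(im,tuple(int(v) for v in np.round(u)),2,(0,255,0),-1)
cv2.imwrite("pics/w4p.png",cv2.resize(im[60:260,240:640],None,fx=2,fy=2))
E
```

```text
-0.14 [463.7 210.4] [468.8 164.7]
-0.125 [472.3 199.2] [477.  159.7]
-0.107 [507.2 199.2] [512.9 159.7]
-0.085 [549.9 199.2] [556.9 159.7]
-0.05 [637.7 203.7] [648.  161.7]
bar top mid 0.07 [317.3489688  -38.61463041]
bar top mid 0 [317.30831825 205.51277655]
```

View pics/w4p.png

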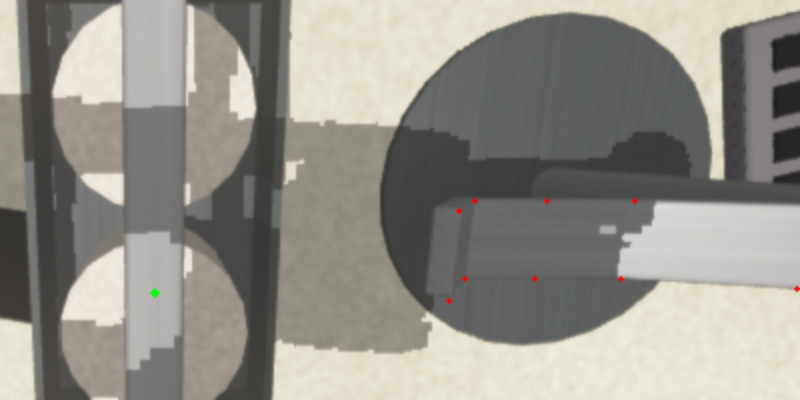

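The model overlays the hook to within about 1 mm. Advancing and lowering onto the seat with force stops.

```bash
python3 - <<'E'
from h import *
t=-.0376; S=np.array([.6965,.0204]); xd=np.array([np.cos(t),np.sin(t)]); yd=np.array([-np.sin(t),np.cos(t)])
g=S-.107*xd-.045*yd
print(robot.move_l([g[0],g[1],.250],feed=.12,f_stop=8)); st()
print(robot.move_l([g[0],g[1],.203],feed=.1,f_stop=5)); st()
print(robot.move_l([g[0],g[1],.190],feed=.03,f_stop=4)); st()
snap("side","s5"); snap("scene","c5");c,_=snap("wrist","w5")
E
cat > x.py <<'E'
import cv2,numpy as np,sys
k=sys.argv[1]
a=cv2.imread(f'pics/s{k}.png')[130:330,270:470];b=cv2.imread(f'pics/c{k}.png')[150:350,300:500]
cv2.imwrite(f'pics/x{k}.png',cv2.resize(np.hstack([a,b]),(800,400),interpolation=2))
E
python3 x.py 5
```

```text
False
t13.00 [ 0.587  -0.0205  0.2497] j [-0.107  0.312  1.451 -0.     1.38  -0.069] F [ 0.  -0.3 -2.2] T [-0.15  0.03  0.05] w 0.0077
False
t13.62 [ 0.588  -0.0205  0.2033] j [-0.107  0.347  1.519  0.     1.275 -0.069] F [ 0.9  0.  -2.4] T [-0.11 -0.03 -0.  ] w 0.0077
True
t13.95 [ 0.589  -0.0208  0.1968] j [-0.107  0.352  1.528 -0.     1.258 -0.069] F [-0.2 -1.   4.2] T [ 0.06  0.04 -0.04] w 0.0081
```

View pics/x5.png

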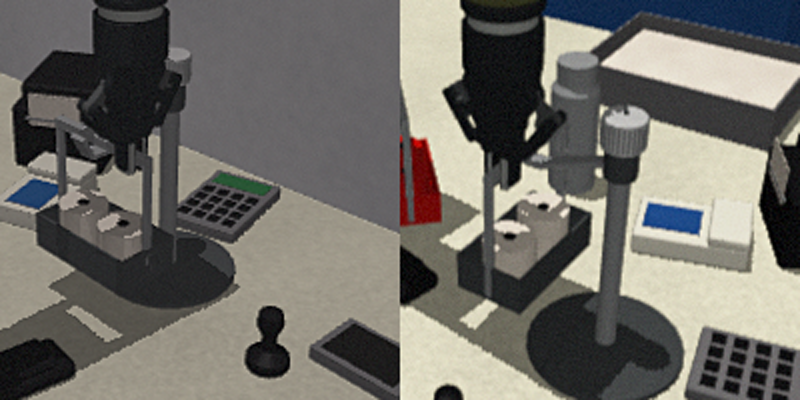

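Contact came at the expected height: TCP 0.1968, bar on the seat. Releasing.

```bash
python3 - <<'E'
from h import *
robot.gripper_to(0.035); s=st()
p=s['position']; robot.move_l([.5883,-.0207,.36],feed=.18); st()
# over the cap; jaw angle start
robot.gripper_to(0.07)
robot.move_ptp([.62,.021,.40],down(-1.53)); st()
snap("side","s6"); snap("scene","c6");c,_=snap("wrist","w6");np.save("c6.npy",c,allow_pickle=True)
print([(d['p'],np.round(d['point'],1)) for d in vision.mark_of("wrist","cap_mid")])
E
python3 x.py 6
```

```text
t14.47 [ 0.5872 -0.0206  0.1947] j [-0.107  0.354  1.531 -0.     1.258 -0.069] F [0.1 0.2 0.2] T [-0.05  0.04 -0.  ] w 0.035
t15.54 [ 0.5876 -0.0206  0.3587] j [-0.107  0.26   1.259 -0.     1.627 -0.069] F [ 0.3  0.4 -0.5] T [-0.    0.02 -0.04] w 0.0347
t17.37 [0.6199 0.0209 0.3999] j [-0.034  0.298  1.107 -0.     1.737  1.495] F [ 0.1 -0.5  0.4] T [-0.03  0.01 -0.02] w 0.0695
[(0.63, array([320.9, 115.6]))]
```

View pics/x6.png

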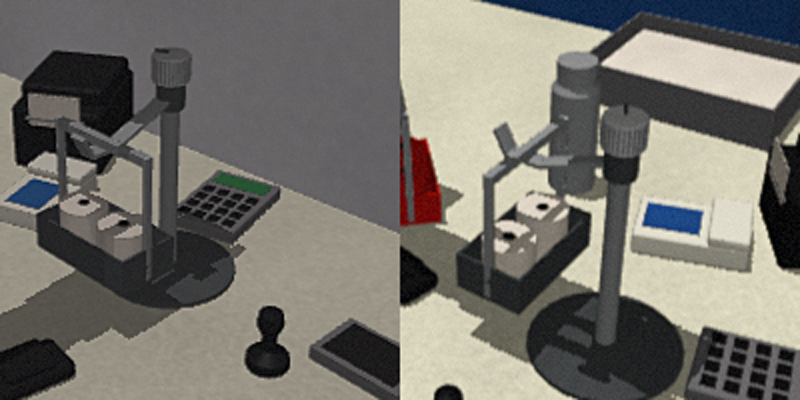

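View pics/w6.png

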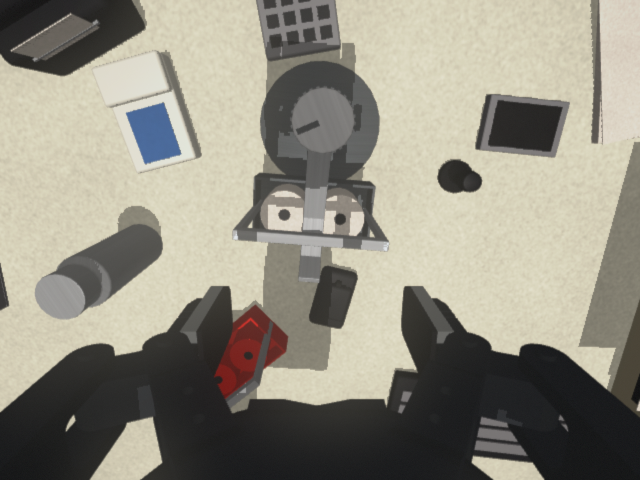

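The basket hangs on the hook's level stretch with the bar across it. The wrist view shows the cap top centred at ~(322,119), with its index pointing to (296,132). Next I measure the cap centre, turn the wrist to the other end of its range, and check again from above.

```bash
python3 - <<'E'
from h import *
c=np.load("c6.npy",allow_pickle=True).item()
print(ray(c,(322,119),.288).round(4))
i0=ray(c,(322,119),.289);i1=ray(c,(296,132),.289);d=i1-i0;print("index ang",np.arctan2(d[1],d[0]))
t=1.62
print(robot.solve_ik([.6965,.0204,.34],down(t)))
robot.move_j([-.034,.25,1.1,0,1.75,-1.65]) if 0 else robot.move_ptp([.69,.0204,.36],down(t)); st()
robot.gripper_to(.07)
c,im=snap("wrist","w7");np.save("c7.npy",c,allow_pickle=True)
print([(d['p'],np.round(d['point'],1)) for d in vision.mark_of("wrist","cap_mid")])
print(proj(c,[.6965,.0204,.288]),proj(c,[.6965,.0204,.274]))
E
```

```text
[0.6965 0.0208 0.288 ]
index ang 2.058188919058165
[-3.13188369e-02  4.31338682e-01  1.04232885e+00 -4.44089210e-16
  1.66792512e+00 -1.65131884e+00]
t20.23 [0.69   0.0204 0.3601] j [-0.032  0.416  1.02   0.     1.706 -1.651] F [-0.3  0.4  0.2] T [ 0.01 -0.04  0.01] w 0.0701
[(0.56, array([314.5, 244.3]))]
[[315.17053958 255.97817176]] [[315.23237173 248.93688811]]
```

View pics/w7.png

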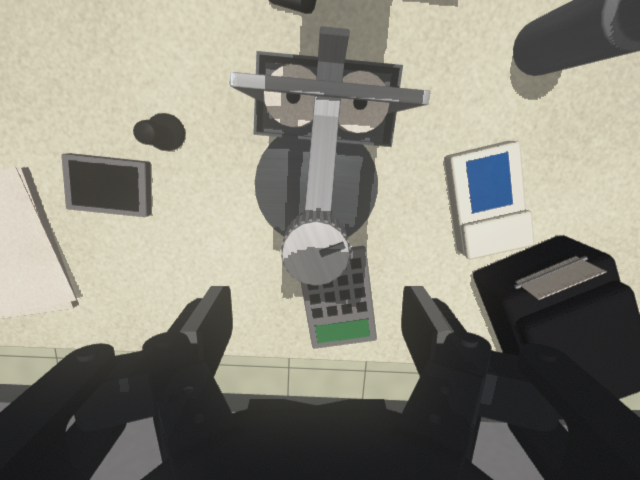

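```bash
python3 - <<'E'
import cv2
im=cv2.imread("pics/w7.png");cv2.imwrite("pics/w7c.png",cv2.resize(im[200:300,265:365],None,fx=6,fy=6,interpolation=2))
im=cv2.imread("pics/w6.png");cv2.imwrite("pics/w6c.png",cv2.resize(im[70:170,270:370],None,fx=6,fy=6,interpolation=2))
E
```

```text
(no output)
```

View pics/w7c.png

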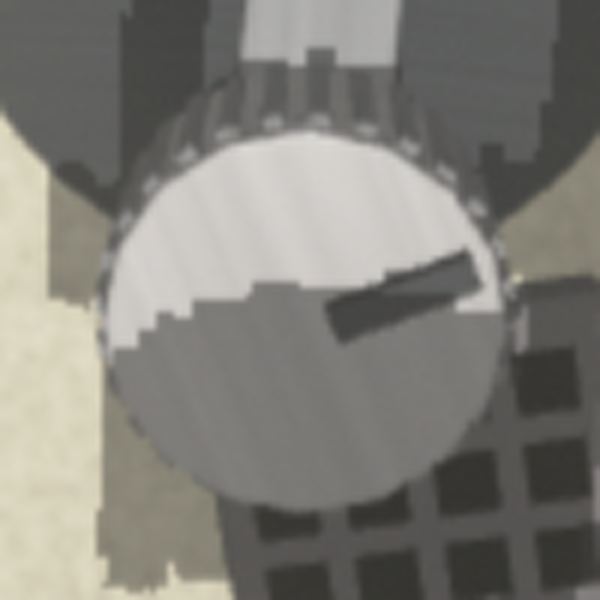

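View pics/w6c.png

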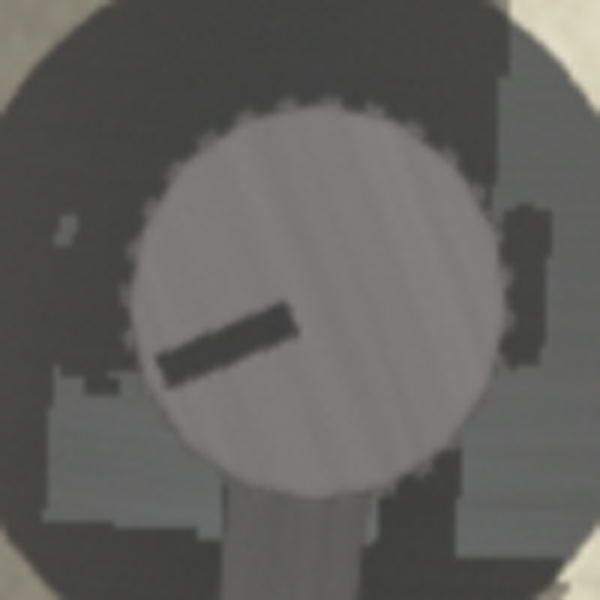

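```bash
python3 - <<'E'
from h import *
c6=np.load("c6.npy",allow_pickle=True).item();c7=np.load("c7.npy",allow_pickle=True).item()
print(tri([(c6,(323.3,120.3)),(c7,(316.2,253.7))]))
for c,u,p,q in((c6,(323.3,120.3),(270+290/6,70+318/6),(270+165/6,70+372/6)),(c7,(316.2,253.7),(265+338/6,200+322/6),(265+475/6,200+266/6))):
    d=ray(c,q,.29)-ray(c,p,.29); print(ray(c,u,.288).round(4),"ang",np.arctan2(d[1],d[0]))
E
```

```text
(array([0.69569479, 0.02043476, 0.28604914]), [array([-0.8,  0.1]), array([-0.9,  0.1])])
[0.6957 0.0199 0.288 ] ang 2.0044795647598086
[0.695 0.021 0.288] ang 2.028676721768595
```

```bash
python3 - <<'E'
from h import *
C=[.6955,.0204]; t=1.62
robot.move_l([*C,.345],rot=down(t),feed=.15)
print(robot.move_l([*C,.258],feed=.12,f_stop=10)); st()
robot.gripper_to(0.0,70); st()
snap("side","s8"); snap("scene","c8")
z=.258
def jaw(s):
    y=Rn.from_rotvec(s['tcp_rot']).as_matrix()[:,1]; return np.arctan2(y[1],y[0])
for k in range(3):
    t-=.25; z-=.0004; robot.move_l([*C,z],rot=down(t),feed=.15); s=st(); print(jaw(s))
E
python3 x.py 8
```

```text
False
t21.68 [0.6961 0.0204 0.259 ] j [-0.031  0.461  1.187  0.     1.492 -1.651] F [ 1.3 -0.3 -0.2] T [-0.01  0.05  0.02] w 0.07
t22.05 [0.6962 0.0199 0.2598] j [-3.200e-02  4.600e-01  1.187e+00 -1.000e-03  1.492e+00 -1.651e+00] F [-1.6 -1.2  5.7] T [-0.24  0.2   0.04] w 0.0408
t22.55 [0.6962 0.0198 0.2594] j [-3.200e-02  4.600e-01  1.187e+00 -1.000e-03  1.491e+00 -1.401e+00] F [-0.8 -1.6  6.1] T [-0.25  0.18 -0.14] w 0.041
1.3692678508107983
t22.95 [0.6961 0.0197 0.2589] j [-3.200e-02  4.600e-01  1.188e+00 -1.000e-03  1.490e+00 -1.151e+00] F [ 0.  -1.8  5.9] T [-0.38  0.21 -0.1 ] w 0.0409
1.1192048507253374
t23.35 [0.696  0.0196 0.2585] j [-3.200e-02  4.610e-01  1.189e+00 -1.000e-03  1.490e+00 -9.010e-01] F [-0.9 -2.5  7. ] T [-0.38  0.15 -0.11] w 0.0411
0.8691583636768692
```

View pics/x8.png

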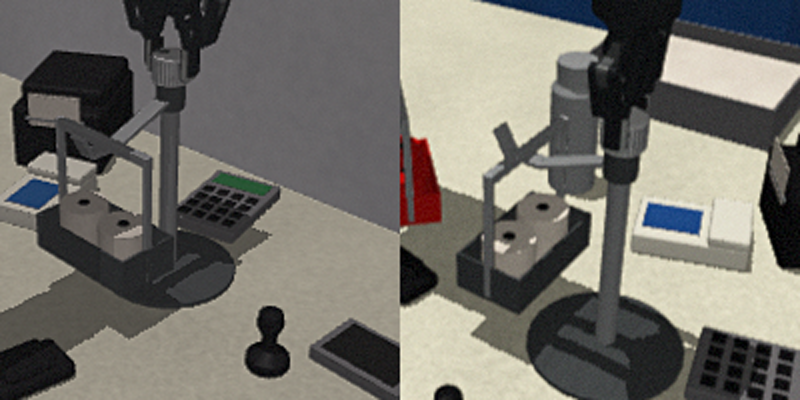

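The cap turns with the gripper, reading Tz ≈ -0.11 N m as expected. Continuing, with fine steps from 1.75 rad of turn.

```bash
python3 - <<'E'
from h import *
C=[.6955,.0204]; t0=1.62; t=t0-.75; z=.258-.0012
def jaw(s):
    y=Rn.from_rotvec(s['tcp_rot']).as_matrix()[:,1]; return np.arctan2(y[1],y[0])
for k in range(3):
    t-=.3; z-=.00048; robot.move_l([*C,z],rot=down(t),feed=.15); s=st()
n=0
while t0-t<3.1:
    t-=.06; z-=.0001; robot.move_l([*C,z],rot=down(t),feed=.15); s=robot.read_state()
    print("%.2f turn cmd %.3f jaw %.4f Tz %.3f Fz %.1f z %.4f tau6 %.3f"%(s['time'],t0-t,t0-jaw(s),s['wrist_torque'][2],s['contact_force'][2],s['position'][2],s['tau'][5]))
    if abs(s['wrist_torque'][2])>.6: break
E
```

```text
t23.80 [0.6959 0.0195 0.2581] j [-3.200e-02  4.610e-01  1.190e+00 -1.000e-03  1.489e+00 -6.010e-01] F [-1.8 -1.3  5.9] T [-0.39  0.27 -0.13] w 0.0413
t24.25 [0.6957 0.0194 0.2576] j [-0.032  0.461  1.19  -0.002  1.488 -0.301] F [-1.7 -1.3  6. ] T [-0.43  0.37 -0.1 ] w 0.0409
t24.70 [0.6956 0.0194 0.2571] j [-3.200e-02  4.610e-01  1.191e+00 -2.000e-03  1.487e+00 -1.000e-03] F [-2.4 -2.8  6.4] T [-0.41  0.43 -0.1 ] w 0.0409
24.95 turn cmd 1.710 jaw 1.7109 Tz -0.085 Fz 7.8 z 0.2570 tau6 -0.070
25.20 turn cmd 1.770 jaw 1.7709 Tz -0.101 Fz 6.2 z 0.2569 tau6 -0.070
25.45 turn cmd 1.830 jaw 1.8309 Tz -0.146 Fz 6.9 z 0.2568 tau6 -0.070
25.70 turn cmd 1.890 jaw 1.8909 Tz -0.082 Fz 6.2 z 0.2567 tau6 -0.070
25.95 turn cmd 1.950 jaw 1.9509 Tz -0.128 Fz 7.5 z 0.2566 tau6 -0.071
26.20 turn cmd 2.010 jaw 2.0109 Tz -0.059 Fz 7.7 z 0.2565 tau6 -0.071
26.45 turn cmd 2.070 jaw 2.0690 Tz 0.638 Fz 7.2 z 0.2565 tau6 0.713
```

```bash
python3 - <<'E'
from h import *
C=[.6955,.0204]; t0=1.62; z=.258-.0012-.00144-.0007
def jaw(s):
    y=Rn.from_rotvec(s['tcp_rot']).as_matrix()[:,1]; return np.arctan2(y[1],y[0])
for a in(2.08,2.09,2.10):
    robot.move_l([*C,z],rot=down(t0-a),feed=.15); s=robot.read_state()
    print("%.2f turn cmd %.3f jaw %.4f Tz %.3f Fz %.1f z %.4f tau6 %.3f"%(s['time'],a,t0-jaw(s),s['wrist_torque'][2],s['contact_force'][2],s['position'][2],s['tau'][5]))
    if abs(s['wrist_torque'][2])>1.6: break
E
```

```text
26.70 turn cmd 2.080 jaw 2.0783 Tz 0.956 Fz 7.0 z 0.2565 tau6 0.926
26.95 turn cmd 2.090 jaw 2.0878 Tz 1.155 Fz 7.3 z 0.2565 tau6 1.128
27.20 turn cmd 2.100 jaw 2.0973 Tz 1.362 Fz 7.0 z 0.2564 tau6 1.330
```

The stop is confirmed: torque climbs linearly (~21 N m/rad) from a contact at about 2.04 rad of turn, with no slip. Backing off 1.571 rad from there.

```bash
python3 - <<'E'
from h import *
C=[.6955,.0204]; t0=1.62; z0=.258-.0012-.00144-.0007
def jaw(s):
    y=Rn.from_rotvec(s['tcp_rot']).as_matrix()[:,1]; return np.arctan2(y[1],y[0])
for a in np.linspace(2.04,.465,7):
    robot.move_l([*C,z0+.0016*(2.04-a)],rot=down(t0-a),feed=.15); s=robot.read_state()
    print("%.2f turn cmd %.3f jaw %.4f Tz %.3f F %s z %.4f tau6 %.3f"%(s['time'],a,t0-jaw(s),s['wrist_torque'][2],s['contact_force'].round(1),s['position'][2],s['tau'][5]))
st()
snap("side","s9"); snap("scene","c9"); snap("wrist","w9")
E
python3 x.py 9; python3 - <<'E'
import cv2,numpy as np
o=[]
for f,(u,v) in(("s6",(355,162)),("s9",(355,162)),("c6",(411,210)),("c9",(411,210))):
    im=cv2.imread(f"pics/{f}.png");o.append(cv2.resize(im[v-25:v+25,u-25:u+25],(200,200),interpolation=2))
cv2.imwrite("pics/y9.png",np.hstack(o))
E
```

```text
27.45 turn cmd 2.040 jaw 2.0400 Tz 0.083 F [-3.6 -2.2  6.7] z 0.2565 tau6 0.058
27.87 turn cmd 1.778 jaw 1.7776 Tz 0.106 F [-2.2 -1.5  7.9] z 0.2569 tau6 0.055
28.28 turn cmd 1.515 jaw 1.5151 Tz 0.122 F [-2.2 -3.3  7. ] z 0.2573 tau6 0.055
28.70 turn cmd 1.252 jaw 1.2526 Tz 0.087 F [-1.9 -2.3  6.3] z 0.2578 tau6 0.056
29.12 turn cmd 0.990 jaw 0.9901 Tz 0.047 F [-1.3 -1.8  7.3] z 0.2582 tau6 0.056
29.53 turn cmd 0.728 jaw 0.7275 Tz 0.091 F [-1.1 -1.3  7.1] z 0.2586 tau6 0.056
29.95 turn cmd 0.465 jaw 0.4650 Tz 0.052 F [-0.7 -2.1  7. ] z 0.2590 tau6 0.056
t29.95 [0.6961 0.0197 0.259 ] j [-3.200e-02  4.600e-01  1.188e+00 -1.000e-03  1.490e+00 -1.187e+00] F [-0.7 -2.1  7. ] T [-0.32  0.22  0.05] w 0.041
```

View pics/x9.png

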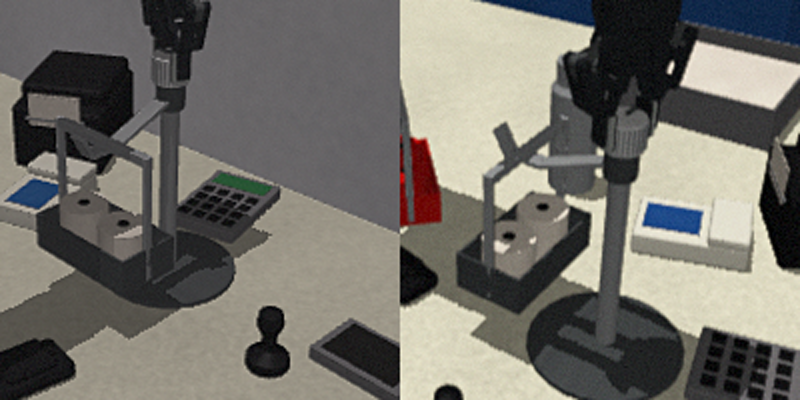

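View pics/y9.png

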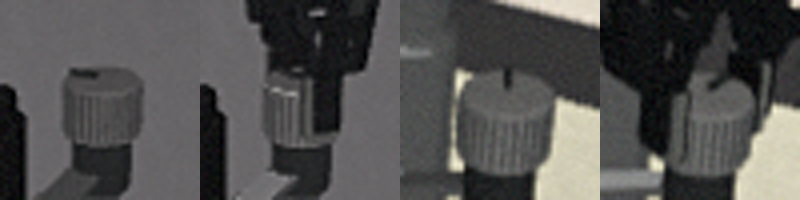

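View pics/w9.png

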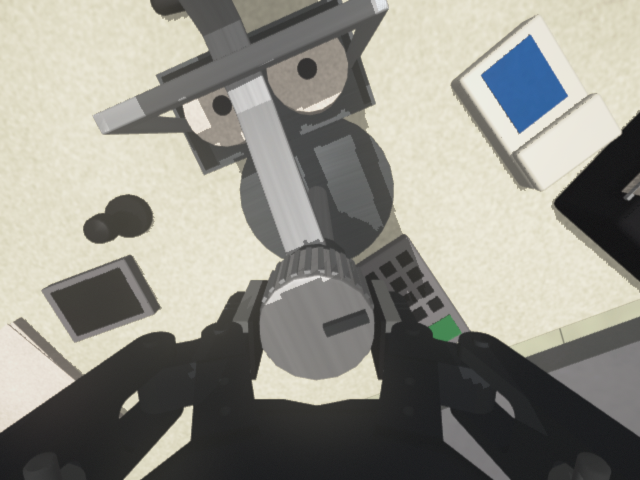

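```bash
python3 - <<'E'
from h import *
c=vision.get_calibration("wrist")
z=.290
d=ray(c,(368,315.5),z)-ray(c,(325,330),z);print("index now",np.arctan2(d[1],d[0]))
d=ray(c,(382,5),.221)-ray(c,(102,125),.221);print("bar ang",np.arctan2(d[1],d[0])-np.pi/2)
st()
im=cv2.imread("pics/w9.png");cv2.imwrite("pics/w9c.png",cv2.resize(im[260:390,250:390],None,fx=4,fy=4,interpolation=2))
E
```

```text
index now 1.5192124146503414
bar ang -0.04807248390450636
t30.10 [0.6961 0.0197 0.259 ] j [-3.200e-02  4.600e-01  1.188e+00 -1.000e-03  1.490e+00 -1.187e+00] F [-1.3 -2.   6.4] T [-0.36  0.2   0.18] w 0.0413
```

View pics/w9c.png

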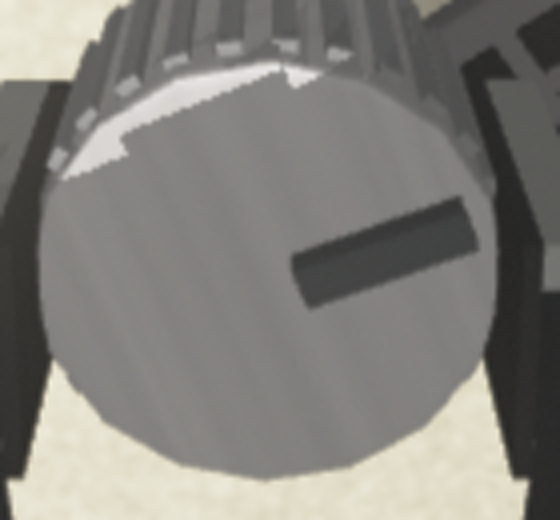

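The index is at about 1.52 rad, and 1.55 was expected from the wrist motion. The cap is gripped, and the basket bar hangs square on the hook (-0.05 rad; the hook is at -0.04). Handing in.

```bash
python3 -c "
from h import *
robot.finish_job()"
```

```text
the job is handed in; nothing more can be done
```

The basket hangs on the hook, released, and the cap has been bottomed out and backed off a quarter turn. I handed the job in at about 30 s with the gripper still holding the cap.

- **Basket:** I picked the dark basket with white rolls, not the red one, and gripped the bar 45 mm off its middle. It touched down on the seat at the expected height. The last pictures show it hanging level and square to the hook, at -0.05 rad against the hook's -0.04.
- **Cap:** It turned about 2.04 rad clockwise until the torque rose steadily to 1.36 N m, which I took as the hard stop. I then backed it off 1.57 rad with no sign of slip.
- **Last checks:** The index mark read about 1.52 rad in the wrist picture, against 1.55 expected from the wrist turn, which is within the reading error. The remaining push on the tool was about 7 N. No force stop tripped except the intended one at the hook seat. The other things look unmoved in the last pictures; I did not re-measure them.

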